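Shim a marble tile in the glue-up jig and hold it clamped

TASK

In the glue-up jig, stand the thin aluminium spacer upright on the board in the gap between the marble tile and the fence, at the one fence block where the gap is wide enough for it, and let go of it. Then slide the jig's jaw forward by its grip until the tile is pushed flush against both the spacer and the other fence block, and finish while still holding the jaw pressed firmly against the tile. Leave the other things on the bench where they are.

Things in the scene. Friction and masses are not known exactly. Their poses are not given: they have to be found in the camera images.
- jig: plywood jig board fixed on the bench, 280 (x) x 180 (y) x 16 mm thick; origin in the middle of its underside, on the bench. Its x points from the jaw (near the robot) to the fence. The fence is two blocks side by side, rear faces at jig x = +130 mm, centres at jig y = +34 and -34 mm; which is on which side varies.
- deep_block: fixed dark wooden fence block on the board, 40 mm deep (x) x 60 wide (y) x 25 mm high. Origin: underside (on the board's top), middle of its REAR face; it reaches 40 mm from there towards the tile (-x). The tile starts only 6 to 9 mm off this block: too narrow for the spacer.
- shallow_block: fixed fence block like the other but only 28 mm deep (x); 60 wide, 25 mm high. Origin: underside (on the board's top), middle of its REAR face; it reaches 28 mm towards the tile (-x). Its front face stands 12 mm farther back than the other's; the gap to the tile is 18 to 21 mm: the spacer goes here and then fills the step.
- tile: loose marble tile lying flat on the jig board between jaw and fence, 70 (x) x 130 (y) x 15 mm thick, about 0.4 kg; origin in the middle of its underside; its x axis is nearly along the jig's x. It slides on the board when the jaw pushes it.
- spacer: thin plain aluminium block standing upright on the bench beside the jig, 12 mm thick (its x) x 44 wide (its y) x 55 mm tall (its z), about 80 g; origin in the middle of its underside. It may be grasped across its thickness or its width; in the gap its thickness points along the jig's x.
- thick_gauge: bystander: aluminium block of the same width and height as the spacer but 30 mm thick (30 x 44 x 55 mm), standing near it; the two swap places. Origin in the middle of its underside.
- jaw (a joint): position of the sliding jaw along the jig's +x, in m: 0 fully back, 0.075 end of the track. The wooden pad (16 x 90 x 14 mm) has its front face at jig x = -35 mm + joint value. It pushes the tile fully home at 0.055. No spring and no lock: the jaw has 1.5 N of friction and stays where it is left.
- jaw_grip (a point): centre of the top of the jaw's upright grip, a square dark wooden post 22 x 22 mm that rises 55 mm above the jig board (71 mm above the bench), 50 mm behind the pad's front face; a 24 mm wide flat stem, 10 mm high, joins it to the pad, and nothing stands beside it. To be pinched from above or pushed from behind.
- glue: bystander: glue bottle, 52 mm across, 120 mm tall; origin under its centre.
- bowl: bystander: plastic bowl, 130 mm across, 50 mm high; origin under its centre.
- file: bystander: flat file with wooden handle, 270 mm long, lying; origin at its tang, underside.
- brush: bystander: brush, lying; origin at its middle.
- box: bystander: open marble box 120 x 90 x 35 mm; origin under its centre.
- stone_cup: bystander: marble cup, 64 mm across, 70 mm tall; origin under its centre.
Mind the look-alikes: they are no part of the job. Of the things that look like the spacer, take the one that is farthest to the robot's left at the start.

How it is judged:
By the outcome, as a careful person would: the job done as asked, in the order asked, and still so for the second after the job is handed in, while the arm keeps its last pose, push and grip.
It also fails if it takes over 56 s, if anything falls off the work surface, if the arm or the gripper's body presses on something with over 40 N, if the wrist force passes 120 N, or if a joint passes its speed limit or range.

ROBOT

A 6-joint arm with a two-finger parallel gripper is mounted at the origin on the work surface. World frame = base frame: x ahead of the robot, y to its left, z up, the work surface at z = 0. Lengths are in m, angles in degrees, forces in N, time in s.
With the tool pointing down it reaches from about 0.275 to 1 m from the base axis. Payload 8.4 kg.
Tool frame: the origin (TCP) lies on the centre line of the jaws, within the pads' length; the fingertips stand 8 mm ahead of it and the grasp point (between the pads) lies 11 mm behind it; z points along the fingers, y is the line along which they close (so a half turn about z gives the same grasp; the last joint's range is limited). The gripper opens to 85 mm and grips with 20 to 120 N. Pads are 22 mm wide; open, the fingers measure 114 mm over their backs; the gripper's body (76 mm by 85 mm) begins 54 mm behind the grasp point. The pads swing forward as they close: fully open they stand 13 mm farther back than shut.
Start: joints at [-66.543, 20.225, 93.587, -0, 66.188, -0.138], TCP at [0.25, -0.573, 0.239] pointing down, gripper open.
Joint ranges: [-150.9, 150.9], [-52.94, 120.26], [3.33, 152.33], [-74.26, 254.26], [0, 154.13], [-172.89, 172.89]. Speed limits (degrees/s): [127.2, 127.2, 159.86, 180, 180, 180].

INTERFACE

Orientations are given as [roll, pitch, yaw] about the fixed x, y, z axes, in that order (R = Rz(yaw) Ry(pitch) Rx(roll)).
In Python, from plant import read_state, camera, hand_in gives the robot as it stands. The module is installed in compiled form; this text tells all that it offers.
- The arm moves only by the shell command python3 -m creep 'ROWS' [FORCE]. ROWS is a JSON object whose one key "plan" holds a list of rows, each a list of 3 entries, a list of its own where there are three numbers: the shift along the tool's x, y, z in units of 25 mm (1.0 is 25 mm), then the turn, a rotation vector about the tool's x, y, z in units of 8 degrees (1.0 is 8 degrees), then the finger opening in mm, from 0 to 85.4. In form: {"plan": [[[x, y, z], [ax, ay, az], claw], ...]}. A call has 1 to 5 rows; each row shifts and turns the commanded pose from where the row before left it, along the tool's axes as they then stand; what a row does not reach is not made up. A row lasts 1/10 s, in which the tool goes at most 50 mm and 8.59 degrees, less where a joint would pass 70% of its speed; a pose out of reach is approached as far as the arm can. A call is refused whole if a number of a shift passes 1 or a number of a turn 1, either way. A call with a gripper value outside its range is refused whole. The fingers move at their own pace and stop on an object; FORCE is the grip in N (left out, the last holds). Time passes only in rows, so rows that do not move let the fingers close. It gives the time, the measured TCP pose, the force, the opening and the grip force at its end, in the units of the state.
- read_state(): the state, without advancing time (a new reading comes with each control period).
- camera(name): name is "scene" or "top" or "wrist"; returns a dict with "image" (420x560x3 uint8, red, green, blue), "z_map" (420x560 float32, m along the optical axis (not along the pixel's ray), 0 where there is no reading), "K" (3x3 intrinsics, pixels), "camera_from_world" (4x4, takes a point from world to camera coordinates); the wrist camera has in their place "mount" (4x4, takes a point from camera to tool coordinates, whose origin is the TCP and whose axes are the flange's). Camera axes: x right, y up, looking along -z (the intrinsics and any distortion apply to the point x, -y, -z); pixel columns grow to the right and rows downward; lengths in m; the calibration is good to about 2 mm. A picture is of the moment at which its call begins: read the wrist's pose just before it.
- hand_in(): hands the job in; it is judged then, once.
The state is a dict: "time": time; "joints": joint angles; "joint_velocities": joint speeds; "joint_efforts": joint torques, N m; "eef_pos": TCP position; "ee_rot": TCP orientation; "ft_force": force on the tool from outside, world axes, zero at the start; "ft_torque": the same for the moment, N m; "gripper_width": finger opening in m; "gripper_force": force on a finger pad.
Only numpy, scipy, OpenCV 4.12 (cv2) and the standard library are available. Lean on these libraries where they do the work, as an engineer would, in place of code of your own. Each camera call takes 0.05 s, during which the arm holds its last target. There are 200 camera calls.

## Working session

There is one attempt and no reset: what is moved stays moved. The work goes in short steps, Python scripts to look and compute and a shell command to move; the robot and the scene stay as the last step left them, time stands still between calls to the robot, and variables do not carry over. Pictures are saved under pics/ and viewed, at most 10 in all, crops included, and the job is handed in when it is done.

```bash
mkdir -p pics; cat > h.py <<'E'
import numpy as np, cv2
from plant import read_state, camera
def world(c,u,v,z):
    K=c["K"];T=np.linalg.inv(c["camera_from_world"])
    d=T[:3,:3]@np.array([(u-K[0,2])/K[0,0],-(v-K[1,2])/K[1,1],-1]);o=T[:3,3]
    return o+d*(z-o[2])/d[2]
def cloud(c):
    K=c["K"];T=np.linalg.inv(c["camera_from_world"]);D=c["z_map"]
    v,u=np.mgrid[:420,:560]
    P=np.stack([(u-K[0,2])/K[0,0]*D,-(v-K[1,2])/K[1,1]*D,-D],-1)
    return P@T[:3,:3].T+T[:3,3]
E
python3 - <<'E'
from h import *
for n in("top","scene"):
    c=camera(n);cv2.imwrite(f"pics/{n}0.png",c["image"][...,::-1]);np.save(n+".npy",c,allow_pickle=True)
    print(n,c["K"],c["camera_from_world"],(c["z_map"]>0).mean(), [k for k in c])
s=read_state();print(s)
E
```

```text
top [[449.36130148   0.         282.43173   ]
 [  0.         449.36130148 206.14235041]
 [  0.           0.           1.        ]] [[ 1.50568175e-02 -9.99885575e-01  1.45946504e-03 -1.78831878e-02]
 [ 9.84065996e-01  1.50771907e-02  1.77163185e-01 -4.82392179e-01]
 [-1.77164918e-01 -1.23130382e-03  9.84180408e-01 -1.35856821e+00]
 [ 0.00000000e+00  0.00000000e+00  0.00000000e+00  1.00000000e+00]] 0.9959396258503401 ['image', 'z_map', 'K', 'camera_from_world']
scene [[505.77071493   0.         291.38977624]
 [  0.         505.77071493 205.7260445 ]
 [  0.           0.           1.        ]] [[ 0.18849152  0.98206066 -0.00527349 -0.08027877]
 [-0.80291717  0.15719526  0.57499015  0.34784189]
 [ 0.56550418 -0.10414659  0.81814333 -1.53668029]
 [ 0.          0.          0.          1.        ]] 0.9957780612244898 ['image', 'z_map', 'K', 'camera_from_world']
{'time': 0.1, 'joints': array([-6.65434893e+01,  2.02592661e+01,  9.36243973e+01,  1.22242499e-03,
        6.61890682e+01, -1.37340906e-01]), 'joint_velocities': array([-0.00066312, -0.09874481, -0.18154241,  0.04384563,  0.07002458,
       -0.06908186]), 'joint_efforts': array([ 6.39451573e-04, -6.06357908e+01, -3.42822289e+01,  2.09257405e-04,
        4.02444901e-03,  4.72073725e-05]), 'eef_pos': array([ 0.24999699, -0.57236447,  0.23863172]), 'ee_rot': array([-1.79927271e+02, -1.29208590e-03,  2.35933565e+01]), 'ft_force': array([ 0.4825233 , -0.86917724,  0.32146649]), 'ft_torque': array([ 0.05360932,  0.0313311 , -0.02304823]), 'gripper_force': 0.0, 'gripper_width': 0.08548213644097473}
```

View pics/top0.png

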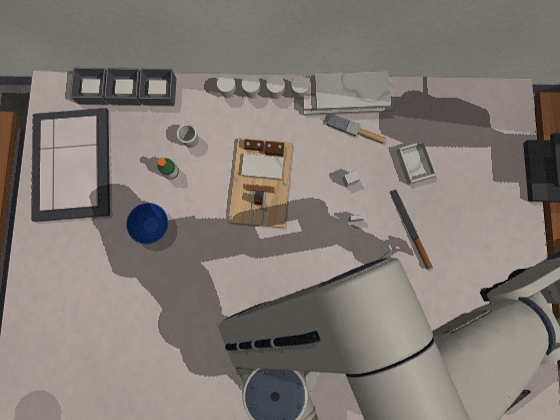

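View pics/scene0.png

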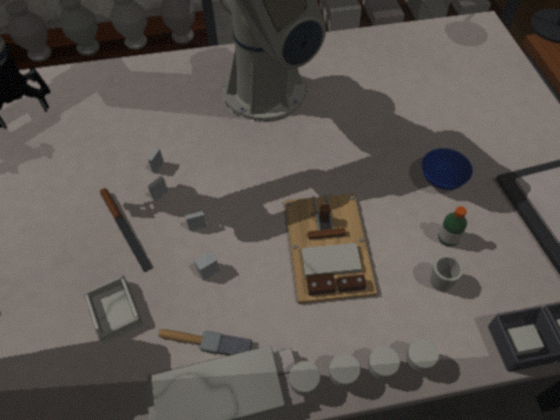

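The top view shows the jig at about (260,183), with fence blocks at (254,145) and (275,148), the tile at (262,166) and the jaw grip at (258,198). Grey blocks stand at (352,178) and (358,217). The scene view shows four grey blocks, at (207,265), (195,220), (157,188) and (155,160).

```bash
python3 - <<'E'
from h import *
for n in("top","scene"):
    c=np.load(n+".npy",allow_pickle=True).item();P=cloud(c)
    m=((P[...,2]>.045)&(P[...,2]<.062)&(P[...,0]>.2)&(P[...,0]<.75)&(P[...,1]<.0)&(P[...,1]>-.5)).astype(np.uint8)
    k,l,st,ce=cv2.connectedComponentsWithStats(m)
    for i in range(1,k):
        if st[i,4]>8:
            q=P[l==i];print(n,ce[i],st[i,4],q.mean(0).round(3),cv2.minAreaRect((q[:,:2]*1000).astype(np.float32)))
c=np.load("top.npy",allow_pickle=True).item();P=cloud(c)
im=c["image"];hsv=cv2.cvtColor(im,cv2.COLOR_RGB2HSV)
# board
m=((P[...,2]>.010)&(P[...,2]<.1)&(P[...,0]>.4)&(P[...,0]<.75)&(abs(P[...,1]-.03)<.15)).astype(np.uint8)
k,l,st,ce=cv2.connectedComponentsWithStats(m);i=1+st[1:,4].argmax();q=P[l==i];print(st[i],cv2.minAreaRect((q[:,:2]*1000).astype(np.float32)))
for lo,hi in((.035,.05),(.055,.08)):
  s=q[(q[:,2]>lo)&(q[:,2]<hi)];print(lo,len(s),s.mean(0),cv2.minAreaRect((s[:,:2]*1000).astype(np.float32)))
E
```

```text
top [351.68345324 177.23741007] 139 [ 0.576 -0.226  0.054] ((577.2296142578125, -226.7769012451172), (31.156715393066406, 44.7505989074707), 25.537221908569336)
top [356.98333333 217.31666667] 60 [ 0.449 -0.241  0.053] ((449.6941223144531, -242.02720642089844), (12.320802688598633, 44.96155548095703), 7.878146171569824)
top [387.80952381 254.9047619 ] 42 [ 0.335 -0.333  0.054] ((332.9220886230469, -331.26043701171875), (11.429824829101562, 35.33778762817383), 37.08466720581055)
scene [153.875      154.76041667] 96 [ 0.242 -0.33   0.054] ((240.42559814453125, -330.4689025878906), (15.259145736694336, 44.196014404296875), 62.40329360961914)
scene [155.87179487 182.88034188] 117 [ 0.336 -0.329  0.053] ((333.8777770996094, -328.3333740234375), (16.452417373657227, 46.010677337646484), 36.09529113769531)
scene [194.40322581 215.73387097] 124 [ 0.454 -0.242  0.054] ((452.8382568359375, -241.6240692138672), (15.137958526611328, 43.49638366699219), 5.666247844696045)
scene [205.36900369 260.73062731] 271 [ 0.582 -0.227  0.055] ((580.1614990234375, -227.43936157226562), (32.188201904296875, 44.335906982421875), 24.263046264648438)
[ 228  138   64   90 4602] ((566.1138916015625, 61.70372772216797), (180.1845245361328, 281.58551025390625), 85.64932250976562)
0.035 453 [0.6641258  0.0488167  0.03976026] ((593.5848388671875, 57.353519439697266), (127.3558349609375, 210.1035614013672), 87.14042663574219)
0.055 59 [0.49977695 0.06643226 0.06848984] ((500.88885498046875, 66.29060363769531), (23.803077697753906, 21.841466903686523), 0.15103137493133545)
```

```bash
python3 -m creep '{"plan":[[[0,0,0],[0,0,-1],85],[[0,0,0],[0,0,-1],85],[[0,0,0],[0,0,-1],85],[[0,0,0],[0,0,-1],85],[[0,0,0],[0,0,-1],85]]}' 60
python3 -m creep '{"plan":[[[0,0,0],[0,0,-1],85],[[0,0,0],[0,0,-1],85],[[0,0,0],[0,0,-0.75],85],[[1,0.5,-0.5],[0,0,0],85],[[1,0.5,-0.5],[0,0,0],85]]}'
python3 -c "
from h import *
c=camera('wrist');print(c['mount'],c['K']);print(read_state()['joints'])"
```

```text
time: 0.6
eef_pos: [0.25, -0.5725, 0.2388]
ee_rot: [-180.0, -0.0, 63.9]
ft_force: [0.3, -0.1, -0.6]
gripper_width: 0.0852
gripper_force: 0.0
time: 1.1
eef_pos: [0.2786, -0.5241, 0.2636]
ee_rot: [-179.9, -0.1, 85.5]
ft_force: [-0.5, -0.1, -0.3]
gripper_width: 0.0851
gripper_force: 0.0
[[-1.49132128e-03  9.63668725e-01  2.67096172e-01  6.75488045e-02]
 [ 9.99998771e-01  1.56629495e-03 -6.76535797e-05 -9.31276758e-04]
 [-4.83547025e-04  2.67095743e-01 -9.63669876e-01 -1.35043368e-01]
 [ 0.00000000e+00  0.00000000e+00  0.00000000e+00  1.00000000e+00]] [[331.05307158   0.         280.93032367]
 [  0.         331.05307158 210.07973995]
 [  0.           0.           1.        ]]
[-61.89084311  15.96256319  96.04665774   0.12036991  68.01978153
 -57.52477855]
```

```bash
for i in 1 2 3; do python3 -m creep '{"plan":[[[0.95,0.44,0],[0,0,0],85],[[0.95,0.44,0],[0,0,0],85],[[0.95,0.44,0],[0,0,0],85],[[0.95,0.44,0],[0,0,0],85],[[0.95,0.44,0],[0,0,0],85]]}' >/dev/null; done
python3 -m creep '{"plan":[[[0.95,0.44,0],[0,0,0],85],[[0.95,0.44,0],[0,0,0],85],[[0.5,0.44,0],[0,0,0],85],[[0,0,0],[0,0,0],85],[[0,0,0],[0,0,0],85]]}'
cat >> h.py <<'E'
from scipy.spatial.transform import Rotation
def wrist(name=None):
    s=read_state();c=camera("wrist")
    T=np.eye(4);T[:3,:3]=Rotation.from_euler("xyz",s["ee_rot"],degrees=True).as_matrix();T[:3,3]=s["eef_pos"]
    c["camera_from_world"]=np.linalg.inv(T@c["mount"])
    if name: cv2.imwrite(f"pics/{name}.png",c["image"][...,::-1])
    return c,s
E
python3 - <<'E'
from h import *
c,s=wrist("w1");print(s["eef_pos"],s["ee_rot"]);np.save("w1.npy",c,allow_pickle=True)
E
```

```text
time: 3.15
eef_pos: [0.5082, -0.1253, 0.264]
ee_rot: [-180.0, 0.0, 85.6]
ft_force: [-0.4, 0.3, 0.2]
gripper_width: 0.0851
gripper_force: 0.0
[ 0.50823011 -0.12529972  0.26402587] [-1.79962635e+02  1.91827090e-02  8.56404875e+01]
```

View pics/w1.png

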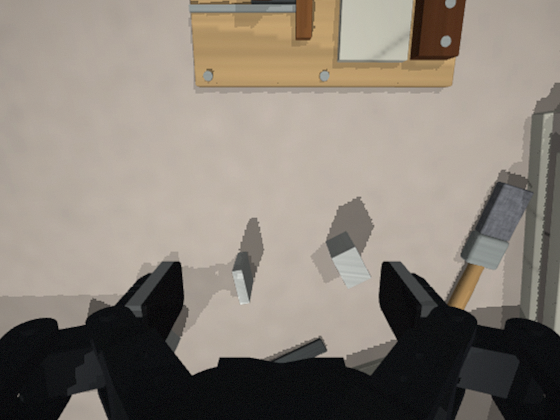

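The wrist view shows the spacer's bright top at (243,290), the thick gauge at (350,262), and the near half of the jig along the top edge.

```bash
python3 -m creep '{"plan":[[[1,0.3,0],[0,0,0],85],[[1,0.3,0],[0,0,0],85],[[1,0.3,0],[0,0,0],85],[[1,0.3,0],[0,0,0],85],[[1,0.3,0],[0,0,0],85]]}'>/dev/null
python3 -m creep '{"plan":[[[1,0,0],[0,0,0],85],[[0.5,0,0],[0,0,0],85],[[0,0,0],[0,0,0],85],[[0,0,0],[0,0,0],85]]}'
python3 - <<'E'
from h import *
c,s=wrist("w2");print(s["eef_pos"],s["ee_rot"]);np.save("w2.npy",c,allow_pickle=True)
def comps(c,lo,hi,box,mn=40):
    P=cloud(c);m=((P[...,2]>lo)&(P[...,2]<hi)&(P[...,0]>box[0])&(P[...,0]<box[1])&(P[...,1]>box[2])&(P[...,1]<box[3])).astype(np.uint8)
    k,l,st,ce=cv2.connectedComponentsWithStats(m)
    for i in range(1,k):
        if st[i,4]>mn:
            q=P[l==i];r=cv2.minAreaRect((q[:,:2]*1000).astype(np.float32));print(ce[i].round(),st[i,4],q.mean(0).round(4),np.median(q[:,2]).round(4),np.round(r[0],1),np.round(r[1],1),round(r[2],2))
w=np.load("w1.npy",allow_pickle=True).item()
print("w1 top55");comps(w,.047,.065,(.38,.65,-.3,-.15))
J=(.4,.75,-.06,.2)
for n,a,b in(("board",.011,.021),("pad/tile",.025,.036),("fence",.036,.047),("post",.06,.08)):
    print(n);comps(c,a,b,J,60)
E
```

```text
time: 4.1
eef_pos: [0.5579, 0.0332, 0.2643]
ee_rot: [-180.0, 0.0, 85.6]
ft_force: [-0.7, 0.5, 1.4]
gripper_width: 0.0851
gripper_force: 0.0
[0.55792623 0.03315445 0.26426047] [-1.79988472e+02  3.41951950e-02  8.55944067e+01]
w1 top55
[350. 266.] 1019 [ 0.5778 -0.225   0.0554] 0.0557 [ 578.5 -226.8] [30.  45.1] 23.87
[240. 285.] 437 [ 0.4515 -0.2392  0.0548] 0.0555 [ 450.8 -241. ] [12.5 44. ] 6.23
board
[262. 142.] 23735 [0.5383 0.0739 0.0167] 0.0166 [567.6  61.2] [180.1 280.4] 85.47
pad/tile
[332. 151.] 7545 [0.6154 0.0603 0.0316] 0.0316 [615.6  57.3] [129.3  70.2] 85.25
[383. 122.] 169 [0.6718 0.0878 0.0305] 0.0308 [671.9  87.7] [59.3  1.1] 85.5
[261. 152.] 1712 [0.5377 0.0659 0.0299] 0.0306 [521.4  65.8] [88.8 60.9] 85.25
[372. 178.] 168 [0.6592 0.0275 0.0312] 0.0321 [661.1  29.7] [70.1 31.4] 52.44
fence
[399. 121.] 1683 [0.6848 0.0876 0.0415] 0.0416 [685.6  86.8] [59.9 28.7] 85.81
[388. 185.] 2011 [0.6737 0.0204 0.0416] 0.0417 [674.4  19.5] [59.8 40.7] 85.42
post
[224. 158.] 533 [0.503  0.0674 0.0709] 0.0713 [502.2  67.2] [21.9 22.2] 85.75
```

View pics/w2.png

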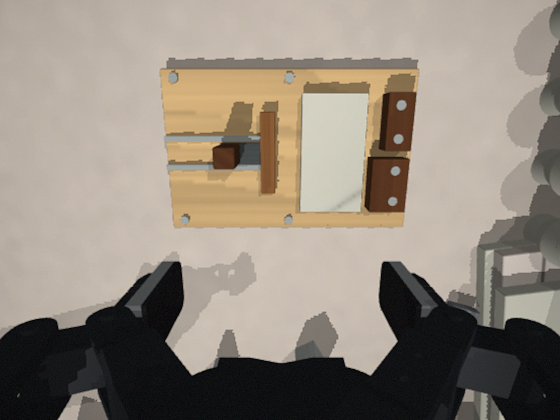

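The view from above the jig shows the shallow block at (399,121) on the left (+y) side, the deep block at (388,185), the tile at (332,151), the pad at (268,151) and the post at (224,158). Next I'll grasp the spacer across its thickness.

```bash
for i in 1 2; do python3 -m creep '{"plan":[[[-0.94,-0.286,0.4],[0,0,0],60],[[-0.94,-0.286,0.4],[0,0,0],60],[[-0.94,-0.286,0.4],[0,0,0],60],[[-0.94,-0.286,0.4],[0,0,0],60],[[-0.94,-0.286,0.4],[0,0,0],60]]}' >/dev/null; done
python3 -m creep '{"plan":[[[-0.94,-0.286,0],[0,0,0],60],[[-0.9,-0.286,0],[0,0,0],60],[[0,0,0],[0,0,-0.67],60],[[0,0,0],[0,0,-0.67],60],[[0,0,0],[0,0,0],60]]}'
python3 - <<'E'
from h import *
c,s=wrist("w3");p=s["eef_pos"];a=np.radians(s["ee_rot"][2]);print(p,s["ee_rot"])
P=cloud(c);m=((P[...,2]>.051)&(P[...,2]<.062)&(P[...,0]>.40)&(P[...,0]<.5)&(P[...,1]<-.2)&(P[...,1]>-.28))
q=P[m];r=cv2.minAreaRect((q[:,:2]*1000).astype(np.float32));print(len(q),r)
d=np.array(r[0])/1000-p[:2];print("units x,y",d@[np.cos(a),np.sin(a)]/.025,d@[np.sin(a),-np.cos(a)]/.025,"z",(p[2]-.038)/.025)
E
```

```text
time: 5.65
eef_pos: [0.4503, -0.2406, 0.1643]
ee_rot: [-180.0, 0.0, 96.3]
ft_force: [-0.6, 0.7, -0.2]
gripper_width: 0.0601
gripper_force: 0.0
[ 0.45029868 -0.2405721   0.16434381] [-1.79990878e+02  1.03844921e-02  9.62956597e+01]
867 ((451.3858642578125, -240.84835815429688), (11.569581985473633, 43.40939712524414), 6.050525665283203)
units x,y -0.01575242962080771 0.04201334012783519 z 5.053752299892536
```

View pics/w3.png

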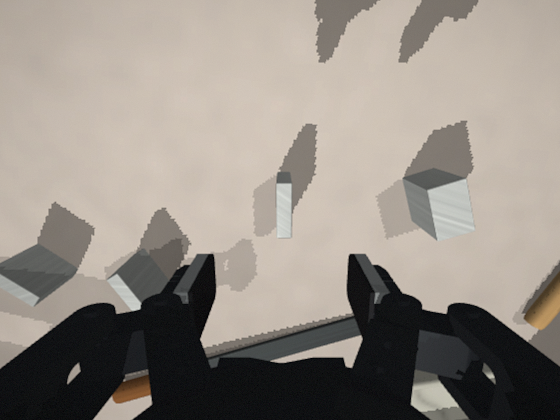

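The spacer is centred between the fingers at (284,207). I'll lower and grip.

```bash
python3 -m creep '{"plan":[[[0,0.04,0.9],[0,0,0],60],[[0,0,1],[0,0,0],60],[[0,0,1],[0,0,0],60],[[0,0,1],[0,0,0],60],[[0,0,0.7],[0,0,0],60]]}' 50
python3 -m creep '{"plan":[[[0,0,0.45],[0,0,0],60],[[0,0,0],[0,0,0],60],[[0,0,0],[0,0,0],8],[[0,0,0],[0,0,0],8],[[0,0,0],[0,0,0],8]]}' 50
python3 -m creep '{"plan":[[[0,0,0],[0,0,0],8],[[0,0,0],[0,0,0],8],[[0,0,0],[0,0,0],8],[[0,0,0],[0,0,0],8]]}'
```

```text
time: 6.2
eef_pos: [0.4513, -0.2393, 0.0479]
ee_rot: [-179.9, -0.0, 96.1]
ft_force: [-0.4, -0.0, -0.6]
gripper_width: 0.0603
gripper_force: 0.0
time: 6.7
eef_pos: [0.4527, -0.2397, 0.0389]
ee_rot: [179.9, 0.1, 96.3]
ft_force: [0.2, -0.1, 0.0]
gripper_width: 0.0163
gripper_force: 0.0
time: 7.1
eef_pos: [0.4526, -0.2396, 0.039]
ee_rot: [179.9, 0.0, 96.3]
ft_force: [-1.2, 0.8, 5.6]
gripper_width: 0.011
gripper_force: 49.2
```

```bash
python3 -m creep '{"plan":[[[0,0,-0.7],[0,0,0],8],[[0,0,-1],[0,0,0],8],[[0,0,-1],[0,0,0],8],[[0,0,-1],[0,0,0.7],8],[[0,0,-0.8],[0,0,0.65],8]]}'
for i in 1 2; do python3 -m creep '{"plan":[[[0.98,0.525,0],[0,0,0],8],[[0.98,0.525,0],[0,0,0],8],[[0.98,0.525,0],[0,0,0],8],[[0.98,0.525,0],[0,0,0],8],[[0.98,0.525,0],[0,0,0],8]]}' >/dev/null; done
python3 -m creep '{"plan":[[[0.98,0.525,0],[0,0,0],8],[[0.98,0.525,0],[0,0,0],8],[[0.98,0.525,0],[0,0,0],8],[[0.7,0.5,0],[0,0,0],8],[[0,0,0],[0,0,0],8]]}' 
python3 -m creep '{"plan":[[[0,0,0],[0,0,0],8],[[0,0,0],[0,0,0],8]]}' 
python3 - <<'E'
from h import *
c,s=wrist("w4");p=s["eef_pos"];a=np.radians(s["ee_rot"][2]);np.save("w4.npy",c,allow_pickle=True)
print(p,s["ee_rot"]);P=cloud(c)
for n,lo,hi,b in(("tile",.028,.035,(.5,.7,-.05,.2)),("fence",.038,.045,(.6,.75,-.05,.2)),("spacer",p[2]-.03,p[2]+.025,(p[0]-.05,p[0]+.05,p[1]-.04,p[1]+.04))):
    m=((P[...,2]>lo)&(P[...,2]<hi)&(P[...,0]>b[0])&(P[...,0]<b[1])&(P[...,1]>b[2])&(P[...,1]<b[3])).astype(np.uint8)
    k,l,st,ce=cv2.connectedComponentsWithStats(m)
    for i in range(1,k):
        if st[i,4]>100:
            q=P[l==i];r=cv2.minAreaRect((q[:,:2]*1000).astype(np.float32));print(n,ce[i].round(),st[i,4],np.round(r[0],1),np.round(r[1],1),round(r[2],2))
d=np.array([.6626,.0878])-p[:2];print("units x,y",d@[np.cos(a),np.sin(a)]/.025,d@[np.sin(a),-np.cos(a)]/.025)
E
```

```text
time: 7.6
eef_pos: [0.4523, -0.2395, 0.1523]
ee_rot: [179.9, 0.0, 85.3]
ft_force: [1.2, 0.2, -1.6]
gripper_width: 0.0109
gripper_force: 48.8
time: 9.1
eef_pos: [0.6624, 0.0835, 0.1508]
ee_rot: [179.9, -0.0, 85.6]
ft_force: [-0.4, -0.7, -1.4]
gripper_width: 0.0111
gripper_force: 48.9
time: 9.3
eef_pos: [0.6602, 0.0806, 0.1505]
ee_rot: [-180.0, 0.0, 85.5]
ft_force: [-0.2, -0.2, -0.2]
gripper_width: 0.011
gripper_force: 48.9
[0.66015606 0.08062665 0.15045171] [-1.79956120e+02  2.14755001e-02  8.54944031e+01]
tile [224. 217.] 10067 [615.4  59.6] [125.6  69.9] 85.25
tile [142. 233.] 2153 [543.5  64.2] [90.2 18.2] 85.12
tile [101. 234.] 163 [510.8  69.6] [11.4 24.9] 25.78
tile [312. 241.] 111 [682.7  49.2] [ 1.3 27.5] 85.58
fence [315. 197.] 2873 [685.9  87.1] [60.3 28.1] 85.6
fence [319. 254.] 504 [681.5  34. ] [31.8 28.4] 85.09
spacer [280. 276.] 5363 [658.9  79.6] [38.8 38.7] 39.98
units x,y 0.2937266227660778 0.07491490728637029
```

View pics/w4.png

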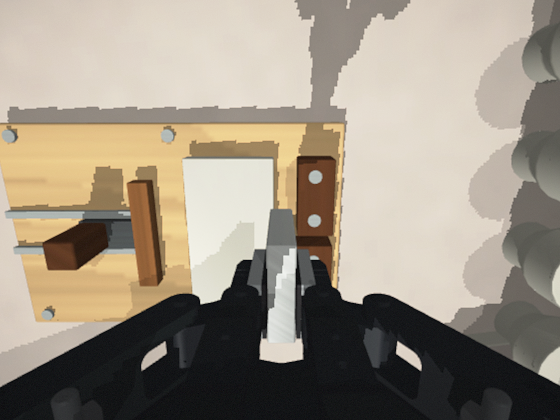

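The held spacer's lower face is at about (281,228), slightly to the left. The gap lies between the tile edge at (273,200) and the shallow block at (298,197). I'll check where the spacer sits in the tool frame.

```bash
python3 - <<'E'
from h import *
c=np.load("w4.npy",allow_pickle=True).item()
K=c["K"];D=c["z_map"];v,u=np.mgrid[:420,:560]
P=np.stack([(u-K[0,2])/K[0,0]*D,-(v-K[1,2])/K[1,1]*D,-D],-1)@c["mount"][:3,:3].T+c["mount"][:3,3]
P*=1000
for lo in range(-16,44,6):
    m=(P[...,2]>lo)&(P[...,2]<lo+6)&(abs(P[...,1])<12)&(P[...,0]<40)&(P[...,0]>12)
    q=P[m]
    if len(q)>10: print(lo,len(q),q[:,1].min().round(1),q[:,1].max().round(1),"x",np.median(q[:,0]).round(1),"zmax",q[:,2].max().round(1))
E
```

```text
-16 294 -7.1 4.7 x 20.1 zmax -10.1
-10 149 -7.1 4.8 x 20.5 zmax -4.0
-4 124 -7.0 4.8 x 20.5 zmax 2.0
2 106 -7.1 4.5 x 20.4 zmax 8.0
8 103 -6.9 4.7 x 20.4 zmax 13.9
14 98 -7.2 4.8 x 20.5 zmax 20.0
20 76 -6.9 4.6 x 20.4 zmax 25.8
26 74 -7.1 4.7 x 20.4 zmax 31.9
32 63 -7.2 4.5 x 20.4 zmax 38.0
```

```bash
python3 -m creep '{"plan":[[[0.36,0.12,0],[0,0,0],8],[[0,0,0.5],[0,0,0],8],[[0,0,0.5],[0,0,0],8],[[0,0,0],[0,0,0],8],[[0,0,0],[0,0,0],8]]}'
python3 - <<'E'
from h import *
c,s=wrist();p=s["eef_pos"];a=np.radians(s["ee_rot"][2]);P=cloud(c)
print(p,s["ee_rot"])
o=np.array([.5676,.0612]);b=np.radians(-4.5);X=np.array([np.cos(b),np.sin(b)]);Y=np.array([-np.sin(b),np.cos(b)])
Q=P[...,:2]-o;jx=Q@X*1000;jy=Q@Y*1000;z=P[...,2]
r=(jy>58)&(jy<64)
print("tile front",jx[r&(z>.028)&(z<.034)].max(),"fence front",jx[r&(z>.039)&(z<.044)].min())
sp=(jy>45)&(jy<75)&(z>p[2]-.032)&(z<p[2]-.0)&(abs(jx-93)<20);print("spacer",jx[sp].min(),jx[sp].max(),np.median(jy[sp]))
E
```

```text
time: 9.85
eef_pos: [0.6639, 0.0899, 0.1245]
ee_rot: [-179.9, 0.0, 85.5]
ft_force: [0.6, -0.3, -0.4]
gripper_width: 0.011
gripper_force: 48.9
[0.66393827 0.08985464 0.1244622 ] [-1.79894527e+02  2.47017209e-02  8.55115497e+01]
tile front 284.0944069071132 fence front 102.11937943809278
spacer 80.72154690091162 104.73485276907437 56.52838439583449
```

```bash
cat > m.py <<'E'
from h import *
c,s=wrist();p=s["eef_pos"];P=cloud(c);print(p,s["ee_rot"])
o=np.array([.5676,.0612]);b=np.radians(-4.5);X=np.array([np.cos(b),np.sin(b)]);Y=np.array([-np.sin(b),np.cos(b)])
Q=P[...,:2]-o;jx=Q@X*1000;jy=Q@Y*1000;z=P[...,2]
r=(jy>50)&(jy<64)&(jx<130)&(jx>-60)
print("tile",np.percentile(jx[r&(z>.028)&(z<.034)&(jx>0)&(jx<97)],[0,1,99,100]),"fence",np.percentile(jx[r&(z>.039)&(z<.044)],[0,1]))
sp=(jy>48)&(jy<64)&(z>max(p[2]-.037,.044))&(z<p[2]-.011)&(abs(jx-93)<20);print("spacer",np.percentile(jx[sp],[0,1,99,100]),np.median(jy[sp]),sp.sum())
E
python3 m.py
```

```text
[0.66441709 0.08990506 0.12509468] [-1.79957276e+02  9.59296962e-03  8.55046018e+01]
tile [12.9643347  14.26540634 82.72420235 83.30352104] fence [102.07068514 102.12568437]
spacer [86.97728296 87.1479777  98.77000542 99.01286112] 56.6178436991036 351
```

The spacer spans 87–99 mm in a gap of 83–102 mm, so it is centred. I'll lower it.

```bash
python3 -m creep '{"plan":[[[0,0,0.7],[0,0,0],8],[[0,0,0.7],[0,0,0],8],[[0,0,0.7],[0,0,0],8],[[0,0,0.5],[0,0,0],8],[[0,0,0.12],[0,0,0],8]]}'
python3 -m creep '{"plan":[[[0,0,0.04],[0,0,0],8],[[0,0,0],[0,0,0],8],[[0,0,0],[0,0,0],8]]}'
```

```text
time: 10.45
eef_pos: [0.6636, 0.0899, 0.0558]
ee_rot: [-179.9, 0.0, 85.5]
ft_force: [-0.5, 0.3, -0.8]
gripper_width: 0.0112
gripper_force: 48.9
time: 10.75
eef_pos: [0.6652, 0.0901, 0.0573]
ee_rot: [179.9, -0.0, 85.5]
ft_force: [-0.0, 1.0, -0.5]
gripper_width: 0.0108
gripper_force: 48.9
```

```bash
for i in 1 2; do python3 -m creep '{"plan":[[[0,0,0.03],[0,0,0],8],[[0,0,0],[0,0,0],8],[[0,0,0],[0,0,0],8]]}'; done
```

```text
time: 11.05
eef_pos: [0.6647, 0.0901, 0.056]
ee_rot: [180.0, -0.0, 85.5]
ft_force: [0.8, -1.2, -1.6]
gripper_width: 0.011
gripper_force: 48.9
time: 11.35
eef_pos: [0.6646, 0.09, 0.0551]
ee_rot: [180.0, -0.0, 85.5]
ft_force: [-0.0, 0.4, -0.7]
gripper_width: 0.0107
gripper_force: 49.0
```

```bash
for i in 1 2 3; do python3 -m creep '{"plan":[[[0,0,0.02],[0,0,0],8],[[0,0,0],[0,0,0],8],[[0,0,0],[0,0,0],8]]}' | sed -n '2p;4p'; done
```

```text
eef_pos: [0.6647, 0.0901, 0.0551]
ft_force: [-1.5, 0.7, 4.4]
eef_pos: [0.6648, 0.0901, 0.055]
ft_force: [-4.2, -0.0, 10.0]
eef_pos: [0.6648, 0.0901, 0.055]
ft_force: [-5.8, -0.3, 13.9]
```

The spacer is on the board. I'll ease off slightly, release and rise.

```bash
python3 -m creep '{"plan":[[[0,0,-0.04],[0,0,0],8],[[0,0,0],[0,0,0],13],[[0,0,0],[0,0,0],20],[[0,0,0],[0,0,0],28],[[0,0,0],[0,0,0],34]]}' 
python3 -m creep '{"plan":[[[0,0,0],[0,0,0],34],[[0,0,-0.6],[0,0,0],34],[[0,0,-1],[0,0,0],34],[[0,0,-1],[0,0,0],60],[[0,0,-1],[0,0,0],60]]}'
python3 -m creep '{"plan":[[[0,-0.9,-0.5],[0,0,0],60],[[0,-0.9,0],[0,0,0],60],[[0,-0.9,0],[0,0,0],60],[[0,-0.9,0],[0,0,0],60],[[0,0,0],[0,0,0],60]]}'
python3 - <<'E'
from h import *
c,s=wrist("w5");P=cloud(c);print(s["eef_pos"])
o=np.array([.5676,.0612]);b=np.radians(-4.5);X=np.array([np.cos(b),np.sin(b)]);Y=np.array([-np.sin(b),np.cos(b)])
Q=P[...,:2]-o;jx=Q@X*1000;jy=Q@Y*1000;z=P[...,2]
for n,lo,hi,x0,x1 in(("spacer",.067,.076,60,130),("post",.067,.076,-110,-40),("tile",.028,.035,5,100)):
    m=(z>lo)&(z<hi)&(jx>x0)&(jx<x1)&(abs(jy)<70)
    q=np.stack([jx[m],jy[m]],-1).astype(np.float32);print(n,m.sum(),np.median(z[m]),cv2.minAreaRect(q),np.percentile(jx[m],[1,99]))
E
```

```text
time: 12.75
eef_pos: [0.6645, 0.09, 0.0543]
ee_rot: [-180.0, 0.0, 85.5]
ft_force: [0.7, -0.7, 0.3]
gripper_width: 0.0341
gripper_force: 0.0
time: 13.25
eef_pos: [0.6647, 0.0901, 0.1466]
ee_rot: [180.0, -0.0, 85.5]
ft_force: [-0.2, 0.2, 0.3]
gripper_width: 0.0599
gripper_force: 0.0
time: 13.75
eef_pos: [0.5724, 0.0972, 0.158]
ee_rot: [-179.9, 0.0, 85.5]
ft_force: [-1.2, -0.9, -0.3]
gripper_width: 0.0602
gripper_force: 0.0
[0.57236799 0.09716339 0.15798643]
spacer 1153 0.07143417914129768 ((92.97785949707031, 34.740074157714844), (44.056976318359375, 12.604278564453125), 89.63658905029297) [86.9001873  98.89737995]
post 373 0.07135058336558858 ((-66.95600128173828, 8.29398250579834), (24.69881820678711, 12.996380805969238), 22.058406829833984) [-76.30900405 -55.25804893]
tile 10704 0.03160505214543333 ((56.42349624633789, -0.19228363037109375), (130.10189819335938, 87.0108871459961), 89.92222595214844) [13.45306365 89.56717773]
```

View pics/w5.png

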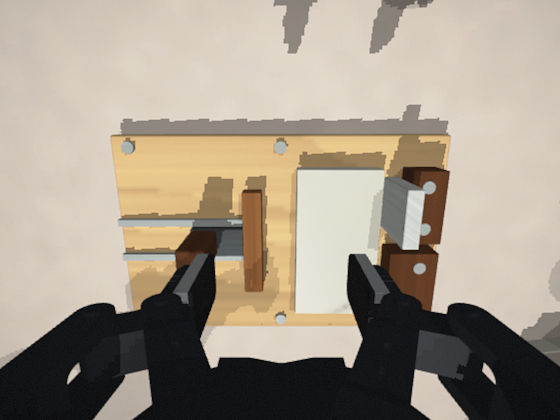

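The spacer stands free in the gap, with its top at (412,220). The post is at (197,245). Next I'll pinch the post.

```bash
python3 -m creep '{"plan":[[[-0.7,-0.9,0],[0,0,0],55],[[-0.7,-0.9,0],[0,0,0],55],[[0,-0.86,0],[0,0,0],55],[[0,0,0],[0,0,0],55],[[0,0,0],[0,0,0],55]]}'
python3 - <<'E'
from h import *
c,s=wrist();p=s["eef_pos"];P=cloud(c);z=P[...,2]
m=(z>.067)&(z<.076)&(abs(P[...,0]-.503)<.035)&(abs(P[...,1]-.067)<.035)
r=cv2.minAreaRect((P[m][:,:2]*1000).astype(np.float32));a=np.radians(s["ee_rot"][2])
d=np.array(r[0])/1000-p[:2];print(p,r,m.sum(),"units",d@[np.cos(a),np.sin(a)]/.025,d@[np.sin(a),-np.cos(a)]/.025,(p[2]-.047)/.025)
E
```

```text
time: 14.3
eef_pos: [0.5074, 0.0675, 0.1579]
ee_rot: [179.9, -0.0, 85.5]
ft_force: [1.0, -0.2, 0.0]
gripper_width: 0.0547
gripper_force: 0.0
[0.50742222 0.06747072 0.15791207] ((502.0955505371094, 67.68798828125), (21.96385955810547, 22.050430297851562), 85.99234008789062) 960 units -0.008002275439093352 -0.21309380411876944 4.436482746276326
```

```bash
python3 -m creep '{"plan":[[[0.02,-0.165,0.4],[0,0,0],55],[[0,0,1],[0,0,0],55],[[0,0,1],[0,0,0],55],[[0,0,1],[0,0,0],55],[[0,0,0.7],[0,0,0],55]]}' 60
python3 -m creep '{"plan":[[[0,0,0.3],[0,0,0],55],[[0,0,0],[0,0,0],18],[[0,0,0],[0,0,0],18],[[0,0,0],[0,0,0],18],[[0,0,0],[0,0,0],18]]}' 80
python3 -m creep '{"plan":[[[0,0,0],[0,0,0],18],[[0,0,0],[0,0,0],18],[[0,0,0],[0,0,0],18],[[0,0,0],[0,0,0],18]]}'
```

```text
time: 14.85
eef_pos: [0.5014, 0.0683, 0.0523]
ee_rot: [-179.9, 0.0, 85.5]
ft_force: [-0.0, -0.3, 0.3]
gripper_width: 0.0548
gripper_force: 0.0
time: 15.35
eef_pos: [0.5026, 0.0683, 0.0478]
ee_rot: [179.9, -0.0, 85.5]
ft_force: [2.0, 0.5, -1.7]
gripper_width: 0.0211
gripper_force: 79.0
time: 15.75
eef_pos: [0.5026, 0.0683, 0.0477]
ee_rot: [179.9, -0.0, 85.5]
ft_force: [1.6, -0.0, 6.1]
gripper_width: 0.0209
gripper_force: 80.4
```

```bash
for i in 1 2; do python3 -m creep '{"plan":[[[0,0.13,0],[0,0,0],18],[[0,0.13,0],[0,0,0],18],[[0,0.13,0],[0,0,0],18],[[0,0.13,0],[0,0,0],18],[[0,0.13,0],[0,0,0],18]]}'; done
python3 -m creep '{"plan":[[[0,0.02,0],[0,0,0],18],[[0,0.02,0],[0,0,0],18],[[0,0.02,0],[0,0,0],18],[[0,0,0],[0,0,0],18]]}'
```

```text
time: 16.25
eef_pos: [0.5182, 0.0671, 0.0477]
ee_rot: [180.0, -0.0, 85.5]
ft_force: [-1.8, 1.0, 9.2]
gripper_width: 0.021
gripper_force: 80.7
time: 16.75
eef_pos: [0.5339, 0.0659, 0.0477]
ee_rot: [-180.0, -0.0, 85.5]
ft_force: [-4.7, 2.9, 12.8]
gripper_width: 0.0209
gripper_force: 81.3
time: 17.15
eef_pos: [0.5352, 0.0658, 0.0477]
ee_rot: [-180.0, -0.0, 85.5]
ft_force: [-3.4, 2.4, 10.4]
gripper_width: 0.0209
gripper_force: 81.0
```

```bash
for i in 1 2 3; do python3 -m creep '{"plan":[[[0,0.02,0],[0,0,0],18],[[0,0.02,0],[0,0,0],18],[[0,0,0],[0,0,0],18]]}' | sed -n '2p;4p'; done
```

```text
eef_pos: [0.5363, 0.0657, 0.0477]
ft_force: [-3.8, 2.0, 11.1]
eef_pos: [0.5371, 0.0657, 0.0477]
ft_force: [-4.2, 1.6, 11.9]
eef_pos: [0.5381, 0.0656, 0.0477]
ft_force: [-4.3, 2.2, 11.9]
```

```bash
for i in 1 2 3 4; do python3 -m creep '{"plan":[[[0,0.02,0],[0,0,0],18],[[0,0,0],[0,0,0],18],[[0,0,0],[0,0,0],18]]}' | sed -n '2p;4p'; done
```

```text
eef_pos: [0.5386, 0.0656, 0.0477]
ft_force: [-4.3, 1.3, 10.2]
eef_pos: [0.539, 0.0655, 0.0477]
ft_force: [-4.1, 1.4, 11.7]
eef_pos: [0.539, 0.0655, 0.0477]
ft_force: [-6.6, 2.1, 13.7]
eef_pos: [0.539, 0.0655, 0.0477]
ft_force: [-9.1, 3.3, 15.4]
```

The tile has come to a stop, with the pose fixed and the force rising. I'll press more firmly, then check.

```bash
python3 -m creep '{"plan":[[[0,0.04,0],[0,0,0],18],[[0,0.04,0],[0,0,0],18],[[0,0.04,0],[0,0,0],18],[[0,0,0],[0,0,0],18],[[0,0,0],[0,0,0],18]]}'
python3 - <<'E'
from h import *
t=camera("top");w=camera("scene");I=t["image"][125:240,215:305];J=w["image"][185:310,275:385]
cv2.imwrite("pics/f1.png",np.hstack([cv2.resize(x,(400,400),interpolation=cv2.INTER_CUBIC) for x in(I,J)])[...,::-1])
c,s=wrist("w6");P=cloud(c);o=np.array([.5676,.0612]);b=np.radians(-4.5);X=np.array([np.cos(b),np.sin(b)]);Y=np.array([-np.sin(b),np.cos(b)])
Q=P[...,:2]-o;jx=Q@X*1000;jy=Q@Y*1000;z=P[...,2]
m=(z>.067)&(z<.076)&(jx>60)&(jx<130)&(abs(jy)<70)
print(m.sum(),cv2.minAreaRect(np.stack([jx[m],jy[m]],-1).astype(np.float32)) if m.sum()>5 else 0)
for y0 in range(-60,65,15):
    r=(abs(jy-y0)<4)&(z>.028)&(z<.034)&(jx>22)&(jx<100)
    if r.sum()>5: print(y0,np.percentile(jx[r],[1,99]).round(1),end="; ")
E
```

```text
time: 19.75
eef_pos: [0.5391, 0.0655, 0.0477]
ee_rot: [-179.5, 0.0, 85.5]
ft_force: [-20.8, 5.2, 28.5]
gripper_width: 0.021
gripper_force: 83.1
0 0
-60 [44.4 52.9]; -45 [40.  90.7]; -30 [51.  90.4]; -15 [23.  90.3]; 0 [22.7 97.9]; 15 [22.7 90.2]; 30 [22.6 90.3]; 45 [22.8 90.3]; 60 [22.8 89.4];
```

View pics/f1.png

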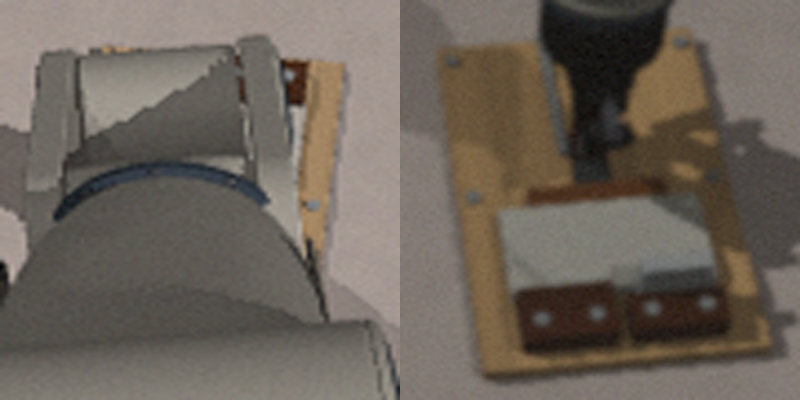

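View pics/w6.png

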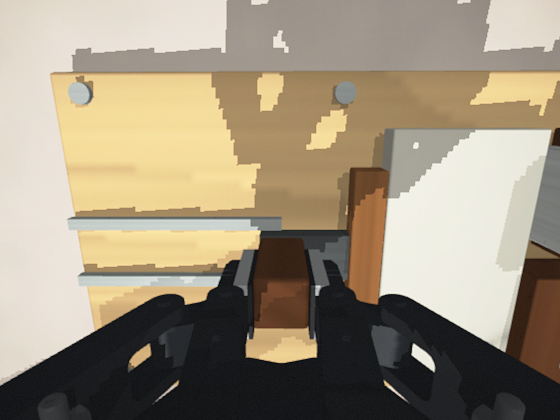

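The tile's front edge reads 90.3 mm across its whole width, so it is flush with the deep block and the spacer. The scene crop (right half) shows the spacer upright at (675,270). I'll relieve the vertical load slightly.

```bash
python3 -m creep '{"plan":[[[0,0.02,-0.03],[0,0,0],18],[[0,0,-0.03],[0,0,0],18],[[0,0,0],[0,0,0],18],[[0,0,0],[0,0,0],18],[[0,0,0],[0,0,0],18]]}'
```

```text
time: 20.4
eef_pos: [0.5391, 0.0655, 0.0478]
ee_rot: [-179.5, 0.0, 85.5]
ft_force: [-16.7, 6.6, 11.3]
gripper_width: 0.0209
gripper_force: 80.8
```

```bash
python3 -m creep '{"plan":[[[0,0.04,0],[0,0,0],18],[[0,0.04,-0.01],[0,0,0],18],[[0,0,0],[0,0,0],18],[[0,0,0],[0,0,0],18],[[0,0,0],[0,0,0],18]]}'
python3 -c "
from plant import hand_in
print(hand_in())"
```

```text
time: 20.9
eef_pos: [0.5391, 0.0654, 0.0478]
ee_rot: [-179.3, 0.0, 85.5]
ft_force: [-23.5, 8.8, 16.8]
gripper_width: 0.0207
gripper_force: 81.5
the job is handed in; nothing more can be done
None
```

I handed the job in at 20.9 s: the spacer stands released in the gap at the shallow block, the tile reads flush against both it and the deep block, and the gripper is still pressing the jaw forward with about 24 N; the hand-in returned no verdict.

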